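Unscrew the cap of a leaning jar and set it in the tray

ROBOT

A 7-joint arm with a two-finger parallel gripper is mounted at the origin on a cart in front of the work surface, level with it; the furniture and walls round the work are solid. World frame = base frame: x ahead of the robot, y to its left, z up, the work surface at z = 0. Lengths are in mm, angles in rad, forces in N, time in s.
With the tool pointing down it reaches from about 400 to 850 mm from the base axis. Payload 6.9 kg.
Tool frame: the origin (TCP) lies on the centre line of the jaws, within the pads' length; the fingertips stand 19 mm ahead of it and the grasp point (between the pads) is the TCP (nose_length is the distance from the TCP to the fingertips, in mm); z points along the fingers, y is the direction in which the jaws open and shut (so a half turn about z gives the same grasp; the last joint's range is limited). The gripper opens to 85 mm and grips with 20 to 120 N. Pads are 22 mm wide; open, the fingers measure 114 mm over their backs; the gripper's body (76 mm by 85 mm) begins 54 mm behind the grasp point. The pads swing forward as they close: fully open they stand 13 mm farther back than shut.
Start: joints at [1.371, 0.507, -0.238, 1.5, 0.126, 1.149, -0.155], TCP at [187.534, -596.19, 250.275] pointing down, gripper open.
Joint ranges: [-3.08, 3.08], [-0.24, 2.05], [-1.43, 1.35], [0, 2.5], [-1.52, 4.66], [0.17, 1.96], [-2.89, 2.89]. Speed limits (rad/s): [2.39, 2.39, 3.14, 3.14, 3.14, 3.14, 3.14].

INTERFACE

Orientations are given as a unit quaternion [x, y, z, w].
In Python, from workcell import sense, camera, get_calibration, sign_off, nose_length gives the robot as it stands.
- The arm moves only by the tool move_arm, never from a script. Its argument "increments" is a list of rows, each a list of 3 entries, a list of its own where there are three numbers: the shift along the tool's x, y, z normalised to -1 to 1, where 1 is 200 mm, then the turn, a rotation vector about the tool's x, y, z normalised to -1 to 1, where 1 is 120 degrees, then the opening, from -1 (shut) to 1 (fully open). A call has 1 to 8 rows; each row is the pose to reach, as a shift and turn from the pose commanded when the call began, along the tool's axes at that moment; what a row does not reach only later rows make up. A row lasts 1/12 s, in which the tool goes at most 41.7 mm and 7.16 degrees, less where a joint would pass 70% of its speed; a pose out of reach is approached as far as the arm can. A call with a number of a shift or a turn outside -1 to 1 is refused whole. A call with a gripper value outside its range is refused whole. The fingers move at their own pace and stop on an object; "squeeze" is the grip in N (left out, the last holds). Time passes only in rows, so rows that repeat a pose let the fingers close. It gives the time, the measured TCP pose, the force and the opening at its end, in the units of the state.
- sense(): the state, without advancing time (a new reading comes with each control period).
- camera(name): name is "side" or "top"; returns (picture, depth): 384x512x3 uint8, red, green, blue; 384x512 float32, mm along the optical axis (not along the pixel's ray), 0 where there is no reading.
- get_calibration(name): a dict with "fx", "fy", "cx", "cy" (pixels), "origin" and "attitude" of the camera in the world. Camera axes: x right, y up, looking along -z (the intrinsics and any distortion apply to the point x, -y, -z); pixel columns grow to the right and rows downward; lengths in mm; the calibration is good to about 2 mm. A picture is of the moment at which its call begins. get_calibration takes no time and is no camera call.
- sign_off(): hands the job in, once; it reports no verdict.
The state is a dict: "time_s": time; "joints": joint angles; "qvel": joint speeds; "tau": joint torques, N m; "ee_pos": TCP position; "tool_rot": TCP orientation; "wrist_force": force on the tool from outside, world axes, zero at the start; "torque": the same for the moment, N m; "opening": finger opening in mm.
Only numpy, scipy, OpenCV 4.12 (cv2) and the standard library are available. Lean on these libraries where they do the work, as an engineer would, in place of code of your own. Each camera call takes 0.05 s, during which the arm holds its last target. There are 200 camera calls.

TASK

Unscrew the black cap of the glass jar that leans in the wooden stand, turning it anticlockwise with repeated twists until it lifts free. Then set the cap down, without dropping it, open side down and flat on the floor of the shallow metal tray, near the tray's middle, and let go of it. Leave the gold-lidded jar and the small tin of medium where they are.

Things in the scene. Friction and masses are not known exactly. Their poses are not given: they have to be found in the camera images.
- jar_stand: wooden stand, 160 x 124 mm base, fixed to the table, that holds the glass jar leaning 25 degrees towards its own front (-x side, roughly towards the robot); origin at the middle of its underside. The jar is strapped in and cannot turn or move. The base is 24 mm high; the wooden cheeks beside the jar stay below the jar's shoulder.
- jar: glass jar, body 82 mm in diameter and 78 mm tall with a shoulder narrowing up to 93 mm, then a 42 mm threaded neck up to 122 mm; origin at the middle of its foot, z along its axis towards the mouth (leans 25 degrees from vertical).
- jar_mouth (a point): middle of the jar's rim, 122 mm along the jar's axis. The thread is right-hand with three starts and rises 21 mm a turn (3.3 mm per rad); the closed cap comes off after about 200 degrees (3.5 rad) anticlockwise, seen from the cap's top, having risen 12 mm. Little torque is needed; the cap stays where it is left between twists (about 1 mm of play), and turned farther it stays free to lift.
- cap: round ribbed black screw cap, 60 mm in diameter and 40 mm high, 90 g, closed at the top, loose object screwed on the jar; origin at the middle of its open lower edge, z along its axis towards the closed top (top face at z = +40 mm). While screwed shut its origin is 99 mm along the jar's z axis and its axis is the jar's. The jar's shoulder begins 6 mm below its lower edge, so grip its upper half.
- tray: shallow square aluminium tray, 150 x 150 mm, 12 mm high, walls 4 mm thick, fixed to the table; origin at the middle of its underside, its floor 4 mm above that.
- gold_jar: glass jar with a gold lid, 91 mm in diameter and 124 mm high, standing loose at the back; bystander, origin at the middle of its underside.
- dipper: small round tin of medium, 50 mm in diameter and 21 mm high, standing loose at the front; bystander, origin at the middle of its underside.

How it is judged (in metres and radians):
On the way, in this order (a step that is already met when the one before it is completed fails the run):
1. the cap is being unscrewed: still on the neck, it has risen 4 to 10 mm along the thread (z of cap in the frame of jar between 0.103 and 0.109 m and x of cap in the frame of jar between -0.006 and 0.006 m and y of cap in the frame of jar between -0.006 and 0.006 m), for 0.1 s.
2. the cap is lifted clear of the neck ((z of cap in the frame of jar above 0.135 m or distance between cap and jar above 0.15 m)), for 0.1 s.
At the end, for the whole second after the job is handed in: The cap stands open side down (tilt under 0.08 rad) on the tray's floor (its lower edge less than 7 mm above the tray's underside), its centre within 32 mm of the tray's centre, at rest and released (horizontal distance between cap and tray below 0.032 m and angle between cap's own z axis and vertical below 0.08 rad and z of cap in the frame of tray below 0.007 m and linear speed of cap below 0.02 m/s and contact force between cap and the fingers below 0.1 N); the robot touches nothing.
It fails at once if the cap is dropped or thrown (faster than 0.6 m/s while not held) (contact force between cap and the fingers below 0.05 N and linear speed of cap above 0.6 m/s).
It fails at once if the gold-lidded jar is moved more than 30 mm (distance of gold_jar from where it was at the start of the episode above 0.03 m).
It fails at once if the small tin is moved more than 30 mm (distance of dipper from where it was at the start of the episode above 0.03 m).
It also fails if it takes over 61 s, if anything falls off the work surface, if the arm or the gripper's body presses on something with over 40 N, if the wrist force passes 120 N, or if a joint passes its speed limit or range.

## Working session

There is one attempt and no reset: what is moved stays moved. The work goes in short steps, Python scripts to look and compute and a tool call to move; the robot and the scene stay as the last step left them, time stands still between calls to the robot, and variables do not carry over. Pictures are saved under pics/ and viewed, about 8 in all and at most 12, crops included, and the job is handed in when it is done.

Besides the shell and the picture viewer there is one more tool, called after "Call:" as a command line: name --argument value ..., lists and objects as JSON in quotes. move_arm: Moves the arm, as the interface text tells. Scaled input: -1 to 1 covers 200 mm each way for a shift and 120 degrees each way for a turn. Its arguments: {"type":"object","properties":{"increments":{"type":"array","items":{"type":"array"}},"squeeze":{"type":"number"}},"required":["increments"]}

```bash
mkdir -p pics; ls
python3 - <<'E'
from workcell import sense,camera,get_calibration,nose_length
import cv2,numpy as np
print(sense(),nose_length)
for n in("side","top"):
    p,d=camera(n);print(n,get_calibration(n));cv2.imwrite(f"pics/{n}0.png",p[:,:,::-1]);np.save(f"{n}0.npy",d)
E
```

```text
pics
{'time_s': 0.0, 'joints': array([ 1.37150797,  0.50832406, -0.23751092,  1.50113285,  0.12568201,
        1.14887634, -0.15481048]), 'qvel': array([-0.00241752, -0.00063484, -0.0014544 , -0.00108926,  0.00048326,
       -0.00017342, -0.00078955]), 'tau': array([ 3.77006927e-04, -6.20600367e+01, -2.18664318e+00, -2.49655634e+01,
        1.26991674e-02,  1.21423785e-02, -5.55971525e-06]), 'ee_pos': array([ 187.3436624 , -595.77664127,  249.43769159]), 'tool_rot': array([ 9.88411045e-01,  1.51798671e-01, -1.44047465e-04, -8.65358820e-04]), 'wrist_force': array([0.03845774, 0.68557091, 0.33494326]), 'torque': array([-0.00045836, -0.00488957,  0.03471438]), 'opening': 85.38455373138513} 19.0
side {'fx': 371.9060348093298, 'fy': 371.9060348093298, 'cx': 262.9585126572257, 'cy': 196.78865821793275, 'origin': array([456.81949938, 625.47311219, 674.69628038]), 'attitude': array([-0.03456338,  0.419275  ,  0.90390758, -0.07723304])}
top {'fx': 398.30510980220953, 'fy': 398.30510980220953, 'cx': 251.6123640230585, 'cy': 189.48299238354969, 'origin': array([ 3.98708825e+02, -2.91369540e-01,  9.75260770e+02]), 'attitude': array([ 0.0573596 , -0.06796361, -0.70294047,  0.70566672])}
```

View pics/side0.png

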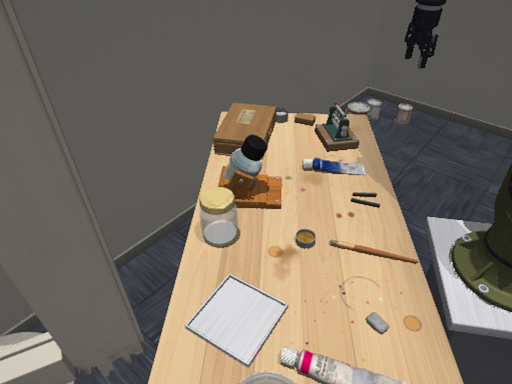

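View pics/top0.png

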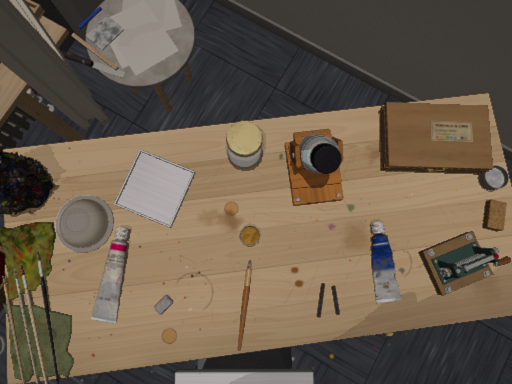

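The top view shows the cap at about (325,157), the tray at (156,188), the gold jar at (244,145) and the tin at (250,236). The side view shows the cap at (254,148), leaning right towards the robot.

```bash
cat > h.py <<'E'
import numpy as np,cv2
from scipy.spatial.transform import Rotation as R
from workcell import *
def cloud(n,d):
    c=get_calibration(n);v,u=np.mgrid[0:384,0:512]
    P=np.stack([(u-c['cx'])/c['fx']*d,-(v-c['cy'])/c['fy']*d,-d],-1)
    return P@R.from_quat(c['attitude']).as_matrix().T+c['origin']
E
python3 - <<'E'
from h import *
np.set_printoptions(precision=1,suppress=True)
for n,box in(("top",(290,355,125,185)),("side",(230,275,130,170))):
    im=cv2.imread(f"pics/{n}0.png");W=cloud(n,np.load(f"{n}0.npy"))
    m=(im.max(2)<50);k=np.zeros_like(m);k[box[2]:box[3],box[0]:box[1]]=1;m&=k&(W[...,2]>60)
    nl,l,s,c=cv2.connectedComponentsWithStats(m.astype(np.uint8));i=1+s[1:,4].argmax();m=l==i
    P=W[m];print(n,s[i],P.mean(0),P.min(0),P.max(0))
    # top face: RANSAC plane
    best=0;rg=np.random.default_rng(0)
    for _ in range(500):
        a=P[rg.choice(len(P),3,False)];nn=np.cross(a[1]-a[0],a[2]-a[0]);L=np.linalg.norm(nn)
        if L<50: continue
        nn/=L;nn*=np.sign(nn[2]); q=abs((P-a[0])@nn)<1.5
        if q.sum()>best and nn[2]>.7: best=q.sum();Q=P[q]
    ctr=Q.mean(0);nn=np.linalg.svd(Q-ctr)[2][2];nn*=np.sign(nn[2])
    print(' plane',best,len(P),nn,np.degrees(np.arccos(nn[2])),np.degrees(np.arctan2(nn[1],nn[0])))
    e1=np.cross(nn,[0,1,0]);e1/=np.linalg.norm(e1);e2=np.cross(nn,e1)
    q=np.c_[(Q-ctr)@e1,(Q-ctr)@e2].astype(np.float32);cc,r=cv2.minEnclosingCircle(q)
    print(' centre',ctr,ctr+cc[0]*e1+cc[1]*e2,r)
im=cv2.imread("pics/top0.png");W=cloud("top",np.load("top0.npy"));
hsv=cv2.cvtColor(im,cv2.COLOR_BGR2HSV)
def comp(m,box):
    k=np.zeros(m.shape,np.uint8);k[box[2]:box[3],box[0]:box[1]]=1
    k&=m.astype(np.uint8);nl,l,s,c=cv2.connectedComponentsWithStats(k);return (l==1+s[1:,4].argmax())
t=comp((hsv[...,1]<50)&(hsv[...,2]>120),(105,205,140,240));rc=cv2.minAreaRect(W[t][:,:2].astype(np.float32));print('tray',rc,np.median(W[t][:,2]))
t=comp((hsv[...,1]>130)&(W[...,2]>15)&(W[...,2]<32),(280,350,120,210));rc=cv2.minAreaRect(W[t][:,:2].astype(np.float32));print('stand',rc,np.median(W[t][:,2]))
for nm,b,zz in(("gold",(215,275,115,175),110),("dip",(235,265,222,250),12)):
    t=comp(W[...,2]>zz,b);print(nm,W[t].min(0),W[t].max(0))
E
```

```text
top [311 143  30  31 713] [ 608.7 -164.4  178.1] [ 398.7 -197.2  148.3] [645.5  -0.3 975.3]
 plane 434 713 [-0.4 -0.   0.9] 25.162160992211327 -174.28658360910697
 centre [ 607.4 -168.2  173.4] [ 607.1 -168.4  173.3] 29.431629180908203
side [241 135  26  26 468] [ 612.5 -152.3  165.7] [ 456.8 -192.8  129.6] [646.5 625.5 674.7]
 plane 184 468 [-0.4 -0.   0.9] 25.217446223555715 -174.3927716412899
 centre [ 608.4 -167.2  173.2] [ 608.5 -168.2  173.2] 28.050729751586914
tray ((537.0118408203125, 131.87249755859375), (351.0518493652344, 152.12713623046875), 67.12904357910156) 4.806297838033629
stand ((619.5975341796875, -167.49099731445312), (158.9150390625, 124.53593444824219), 7.004857063293457) 21.291911068701836
gold [398.7 -33.8 110.1] [708.2  44.8 975.3]
dip [398.7 -32.4  12. ] [483.5  15.4 975.3]
```

```bash
cat >> h.py <<'E'
n=np.array([-np.sin(np.radians(25))*np.cos(np.radians(5.8)),-np.sin(np.radians(25))*np.sin(np.radians(5.8)),np.cos(np.radians(25))])
top=np.array([608.,-168.3,173.2])
def att(z,yaz):
    z=np.array(z,float);y=np.array([np.cos(np.radians(yaz)),np.sin(np.radians(yaz)),0]);y-=z*(y@z);y/=np.linalg.norm(y)
    return R.from_matrix(np.c_[np.cross(y,z),y,z])
def inc(p,r):
    s=sense();c=R.from_quat(s['tool_rot'])
    print('t',round(s['time_s'],2),'pos',s['ee_pos'].round(1),'j',s['joints'].round(2),'open',round(s['opening'],1),'F',s['wrist_force'].round(1))
    print('shift',(c.inv().apply(np.array(p)-s['ee_pos'])/200).round(3),'turn',(np.degrees((c.inv()*r).as_rotvec())/120).round(3))
E
python3 - <<'E'
from h import *
im=cv2.imread("pics/top0.png");d=np.load("top0.npy");W=cloud("top",d);hsv=cv2.cvtColor(im,cv2.COLOR_BGR2HSV)
m=(hsv[...,1]<60)&(hsv[...,2]>110)&(d>0)&(W[...,2]<30)&(W[...,2]>-10);m[:,205:]=0;m[:,:112]=0;m[:140]=0;m[230:]=0
k,l,s,c=cv2.connectedComponentsWithStats(m.astype(np.uint8));t=l==1+s[1:,4].argmax();print(cv2.minAreaRect(W[t][:,:2].astype(np.float32)),np.percentile(W[t][:,2],[5,50,95]))
inc(top+72*n,att(-n,-124))
E
```

```text
((577.7015991210938, 225.94485473632812), (155.19732666015625, 152.99929809570312), 68.25790405273438) [ 1.68803163  4.81043042 12.42542529]
t 0.1 pos [ 187.3 -595.8  249.5] j [ 1.37  0.51 -0.24  1.5   0.13  1.15 -0.15] open 85.5 F [ 0.1  0.1 -0.4]
shift [ 2.499 -1.439  0.057] turn [0.046 0.21  0.399]
```

Call:
move_arm --increments '[[[0.83,-0.48,-0.1],[0,0,0.13],1],[[0.83,-0.48,-0.1],[0,0,0.13],1],[[0.83,-0.48,-0.1],[0,0,0.13],1],[[0.83,-0.48,-0.1],[0,0,0.13],1],[[0.83,-0.48,-0.1],[0,0,0.13],1],[[0.83,-0.48,-0.1],[0,0,0.13],1],[[0.83,-0.48,-0.1],[0,0,0.13],1],[[0.83,-0.48,-0.1],[0,0,0.13],1]]'

```text
time_s: 0.77
ee_pos: [316.4, -455.2, 270.0]
tool_rot: [1.0, 0.016, -0.0, 0.0]
wrist_force: [-0.9, -0.9, -1.1]
opening: 85.7
```

```bash
python3 -c "
from h import *
inc(top+85*n,att(-n,-124))"
```

```text
t 0.77 pos [ 316.4 -455.2  270. ] j [ 1.06  0.38 -0.21  1.66  0.09  1.11 -0.71] open 85.7 F [-0.9 -0.9 -1.1]
shift [ 1.324 -1.375  0.098] turn [0.074 0.198 0.271]
```

Call:
move_arm --increments '[[[0.75,-0.78,0],[0.03,0.08,0.13],1],[[0.75,-0.78,0],[0.03,0.08,0.13],1],[[0.75,-0.78,0],[0.03,0.08,0.13],1],[[0.75,-0.78,0],[0.03,0.08,0.13],1],[[0.75,-0.78,0],[0.03,0.08,0.13],1],[[0.75,-0.78,0],[0.03,0.08,0.13],1],[[0.75,-0.78,0],[0.03,0.08,0.13],1],[[0.75,-0.78,0],[0.03,0.08,0.13],1]]'

```text
time_s: 1.43
ee_pos: [461.2, -295.2, 269.8]
tool_rot: [0.989, -0.12, 0.082, -0.032]
wrist_force: [0.4, 0.4, -0.4]
opening: 85.5
```

```bash
python3 -c "
from h import *
inc(top+85*n,att(-n,-124))"
```

```text
t 1.43 pos [ 461.2 -295.2  269.8] j [ 0.79  0.32 -0.25  1.78 -0.06  0.94 -1.22] open 85.5 F [ 0.4  0.4 -0.4]
shift [ 0.367 -0.718  0.219] turn [0.048 0.116 0.142]
```

Call:
move_arm --increments '[[[0.37,-0.72,0.2],[0.05,0.12,0.14],1],[[0.37,-0.72,0.2],[0.05,0.12,0.14],1],[[0.37,-0.72,0.2],[0.05,0.12,0.14],1],[[0.37,-0.72,0.2],[0.05,0.12,0.14],1],[[0.37,-0.72,0.2],[0.05,0.12,0.14],1],[[0.37,-0.72,0.2],[0.05,0.12,0.14],1],[[0.37,-0.72,0.2],[0.05,0.12,0.14],1],[[0.37,-0.72,0.2],[0.05,0.12,0.14],1]]'

```text
time_s: 2.1
ee_pos: [572.0, -173.7, 254.5]
tool_rot: [0.939, -0.263, 0.206, -0.08]
wrist_force: [-0.0, 0.3, 0.3]
opening: 85.2
```

```bash
python3 -c "
from h import *
inc(top+40*n,att(-n,-124))
for n_ in('side',):
    p,d=camera(n_);cv2.imwrite('pics/side1.png',cv2.resize(p[60:220,180:340,::-1],None,fx=3.5,fy=3.5))"
```

```text
t 2.1 pos [ 572.  -173.7  254.5] j [ 0.56  0.3  -0.26  1.95 -0.21  0.51 -1.63] open 85.2 F [-0.   0.3  0.3]
shift [-0.013 -0.002  0.245] turn [-0.002 -0.004  0.   ]
```

View pics/side1.png

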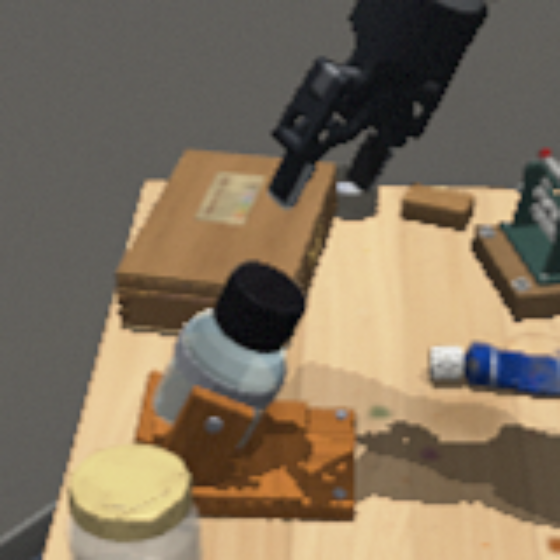

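The gripper (about (330,190) in the crop) is in line with the cap (260,305). I'm descending along the axis.

Call:
move_arm --increments '[[[-0.013,0,0.1],[0,0,0],1],[[-0.013,0,0.2],[0,0,0],1],[[-0.013,0,0.27],[0,0,0],1],[[-0.013,0,0.33],[0,0,0],1],[[-0.013,0,0.39],[0,0,0],1],[[-0.013,0,0.44],[0,0,0],1],[[-0.013,0,0.485],[0,0,0],1],[[-0.013,0,0.485],[0,0,0],1]]'

```text
time_s: 2.82
ee_pos: [612.5, -164.8, 164.5]
tool_rot: [0.94, -0.261, 0.205, -0.081]
wrist_force: [0.6, 0.2, 0.2]
opening: 85.4
```

```bash
python3 -c "
from h import *
inc(top-8*n,att(-n,-124))
for k in('side','top'):
    p,d=camera(k);a=p[110:190,210:310] if k=='side' else p[110:190,270:370]
    cv2.imwrite(f'pics/{k}2.png',a[:,:,::-1])
a=np.hstack([cv2.imread('pics/side2.png'),cv2.imread('pics/top2.png')]);cv2.imwrite('pics/b2.png',cv2.resize(a,None,fx=4,fy=4))"
```

```text
t 2.82 pos [ 612.5 -164.8  164.5] j [ 0.49  0.46 -0.25  1.98 -0.19  0.3  -1.65] open 85.4 F [0.6 0.2 0.2]
shift [ 0.006  0.014 -0.01 ] turn [-0.003 -0.003  0.002]
```

View pics/b2.png

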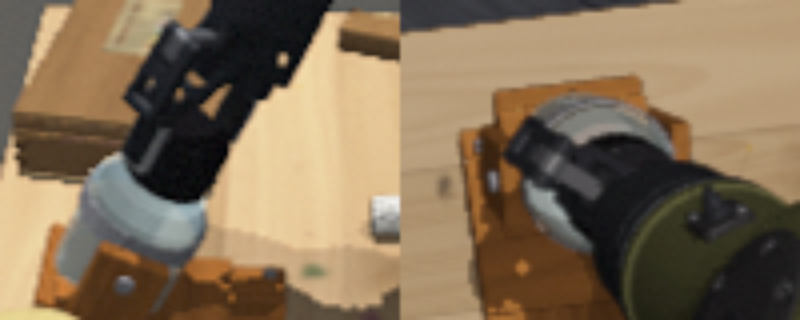

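The fingers straddle the upper cap in both views. I'm making a small correction and closing.

Call:
move_arm --increments '[[[0.006,0.014,-0.01],[0,0,0],1],[[0.006,0.014,-0.01],[0,0,0],1],[[0.006,0.014,-0.01],[0,0,0],-1],[[0.006,0.014,-0.01],[0,0,0],-1],[[0.006,0.014,-0.01],[0,0,0],-1],[[0.006,0.014,-0.01],[0,0,0],-1],[[0.006,0.014,-0.01],[0,0,0],-1],[[0.006,0.014,-0.01],[0,0,0],-1]]' --squeeze 40

```text
time_s: 3.58
ee_pos: [610.1, -170.4, 168.4]
tool_rot: [0.939, -0.262, 0.206, -0.079]
wrist_force: [-9.7, -4.3, 10.2]
opening: 57.5
```

Call:
move_arm --increments '[[[0,0,-0.004],[0,0,-0.05],-1],[[0,0,-0.006],[0,0,-0.1],-1],[[0,0,-0.008],[0,0,-0.15],-1],[[0,0,-0.01],[0,0,-0.2],-1],[[0,0,-0.012],[0,0,-0.25],-1],[[0,0,-0.014],[0,0,-0.3],-1],[[0,0,-0.016],[0,0,-0.35],-1],[[0,0,-0.016],[0,0,-0.35],-1]]'

```text
time_s: 4.25
ee_pos: [609.1, -170.5, 170.5]
tool_rot: [0.971, 0.095, 0.221, 0.0]
wrist_force: [-2.8, -5.6, -0.0]
opening: 56.6
```

```bash
python3 -c "
from h import *
inc(top-5*n,att(-n,-124))
print(sense()['torque'])"
```

```text
t 4.25 pos [ 609.1 -170.5  170.5] j [ 0.63  0.47 -0.43  1.98  0.09  0.31 -1.18] open 56.6 F [-2.8 -5.6 -0. ]
shift [ 0.003 -0.011  0.011] turn [-0.    -0.004  0.354]
[-1.21271074  0.86622936 -0.37372269]
```

Call:
move_arm --increments '[[[0,0,-0.002],[0,0,-0.05],-1],[[0,0,-0.004],[0,0,-0.1],-1],[[0,0,-0.006],[0,0,-0.15],-1],[[0,0,-0.008],[0,0,-0.2],-1],[[0,0,-0.01],[0,0,-0.25],-1],[[0,0,-0.012],[0,0,-0.3],-1],[[0,0,-0.014],[0,0,-0.35],-1],[[0,0,-0.014],[0,0,-0.35],-1]]'

```text
time_s: 4.92
ee_pos: [608.2, -170.4, 173.1]
tool_rot: [0.873, 0.436, 0.206, 0.079]
wrist_force: [-0.8, -6.3, -0.1]
opening: 56.9
```

```bash
python3 -c "
from h import *
inc(top-2.5*n,att(-n,-124))
print(sense()['torque'])
for k in('side','top'):
    p,d=camera(k);a=p[110:190,210:310] if k=='side' else p[110:190,270:370]
    cv2.imwrite(f'pics/{k}3.png',a[:,:,::-1])
a=np.hstack([cv2.imread('pics/side3.png'),cv2.imread('pics/top3.png')]);cv2.imwrite('pics/b3.png',cv2.resize(a,None,fx=4,fy=4))"
```

```text
t 4.92 pos [ 608.2 -170.4  173.1] j [ 0.75  0.49 -0.61  1.98  0.37  0.34 -0.71] open 56.9 F [-0.8 -6.3 -0.1]
shift [ 0.008 -0.007  0.012] turn [ 0.002 -0.005  0.703]
[-1.27653237  0.67183954 -0.45938383]
```

View pics/b3.png

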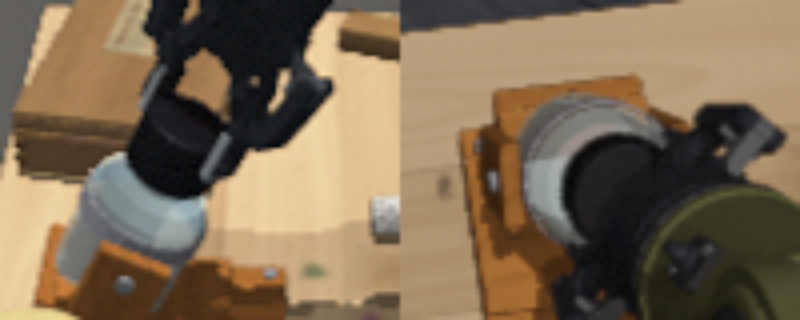

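The fingers hold the cap by its upper part. Depth will tell whether it has actually risen.

```bash
cat >> h.py <<'E'
def chk(save=None):
    for k in('side','top'):
        p,d=camera(k);W=cloud(k,d);L=(W-top)@n;rad=np.linalg.norm((W-top)-L[...,None]*n,axis=2)
        m=(d>0)&(rad<27)&(abs(L)<45)&(p.max(2)<70)
        h=np.histogram(L[m],np.arange(-20,40,2));print(k,m.sum(),dict(zip(h[1].astype(int),h[0])))
E
python3 -c "
from h import *
chk()"
```

```text
side 296 {np.int64(-20): np.int64(7), np.int64(-18): np.int64(6), np.int64(-16): np.int64(4), np.int64(-14): np.int64(5), np.int64(-12): np.int64(4), np.int64(-10): np.int64(5), np.int64(-8): np.int64(8), np.int64(-6): np.int64(6), np.int64(-4): np.int64(5), np.int64(-2): np.int64(7), np.int64(0): np.int64(8), np.int64(2): np.int64(74), np.int64(4): np.int64(89), np.int64(6): np.int64(5), np.int64(8): np.int64(0), np.int64(10): np.int64(0), np.int64(12): np.int64(0), np.int64(14): np.int64(0), np.int64(16): np.int64(0), np.int64(18): np.int64(0), np.int64(20): np.int64(0), np.int64(22): np.int64(0), np.int64(24): np.int64(0), np.int64(26): np.int64(0), np.int64(28): np.int64(0), np.int64(30): np.int64(0), np.int64(32): np.int64(1), np.int64(34): np.int64(0), np.int64(36): np.int64(0)}
top 243 {np.int64(-20): np.int64(0), np.int64(-18): np.int64(0), np.int64(-16): np.int64(0), np.int64(-14): np.int64(0), np.int64(-12): np.int64(0), np.int64(-10): np.int64(0), np.int64(-8): np.int64(0), np.int64(-6): np.int64(0), np.int64(-4): np.int64(0), np.int64(-2): np.int64(0), np.int64(0): np.int64(11), np.int64(2): np.int64(89), np.int64(4): np.int64(113), np.int64(6): np.int64(29), np.int64(8): np.int64(1), np.int64(10): np.int64(0), np.int64(12): np.int64(0), np.int64(14): np.int64(0), np.int64(16): np.int64(0), np.int64(18): np.int64(0), np.int64(20): np.int64(0), np.int64(22): np.int64(0), np.int64(24): np.int64(0), np.int64(26): np.int64(0), np.int64(28): np.int64(0), np.int64(30): np.int64(0), np.int64(32): np.int64(0), np.int64(34): np.int64(0), np.int64(36): np.int64(0)}
```

Risen about 4 mm as commanded, so it's turning. Continuing.

Call:
move_arm --increments '[[[0,0,-0.002],[0,0,-0.05],-1],[[0,0,-0.004],[0,0,-0.1],-1],[[0,0,-0.006],[0,0,-0.15],-1],[[0,0,-0.008],[0,0,-0.2],-1],[[0,0,-0.01],[0,0,-0.25],-1],[[0,0,-0.012],[0,0,-0.3],-1],[[0,0,-0.013],[0,0,-0.35],-1],[[0,0,-0.013],[0,0,-0.35],-1]]'

```text
time_s: 5.78
ee_pos: [607.1, -170.4, 175.2]
tool_rot: [0.659, 0.719, 0.164, 0.147]
wrist_force: [0.1, -5.7, -0.2]
opening: 56.9
```

Call:
move_arm --increments '[[[0,0,-0.002],[0,0,-0.05],-1],[[0,0,-0.004],[0,0,-0.1],-1],[[0,0,-0.006],[0,0,-0.15],-1],[[0,0,-0.008],[0,0,-0.2],-1],[[0,0,-0.01],[0,0,-0.25],-1],[[0,0,-0.012],[0,0,-0.3],-1],[[0,0,-0.013],[0,0,-0.35],-1],[[0,0,-0.013],[0,0,-0.35],-1]]'

```text
time_s: 6.45
ee_pos: [605.9, -170.4, 177.3]
tool_rot: [0.358, 0.907, 0.1, 0.196]
wrist_force: [-0.4, -6.8, -0.9]
opening: 57.0
```

```bash
sed -i 's/dict(zip(h\[1\].astype(int),h\[0\]))/[(int(a),int(b)) for a,b in zip(h[1],h[0]) if b>9]/' h.py; python3 -c "
from h import *
inc(top+2*n,att(-n,-124))
print(sense()['torque']);chk()"
```

```text
t 6.45 pos [ 605.9 -170.4  177.3] j [ 0.98  0.59 -1.    1.97  0.85  0.5   0.3 ] open 57.0 F [-0.4 -6.8 -0.9]
shift [0.006 0.007 0.013] turn [ 0.005 -0.003  1.402]
[-1.40100492  0.56873651 -0.52343091]
side 236 [(6, 40), (8, 86), (10, 15)]
top 72 [(8, 38), (10, 23)]
```

Call:
move_arm --increments '[[[0,0,-0.002],[0,0,-0.055],-1],[[0,0,-0.004],[0,0,-0.11],-1],[[0,0,-0.006],[0,0,-0.165],-1],[[0,0,-0.008],[0,0,-0.22],-1],[[0,0,-0.01],[0,0,-0.275],-1],[[0,0,-0.012],[0,0,-0.33],-1],[[0,0,-0.014],[0,0,-0.38],-1],[[0,0,-0.015],[0,0,-0.4],-1]]'

```text
time_s: 7.22
ee_pos: [604.8, -170.5, 179.9]
tool_rot: [-0.041, 0.975, 0.012, 0.22]
wrist_force: [-0.2, -6.3, -0.5]
opening: 56.7
```

```bash
python3 -c "
from h import *
inc(top+5*n,att(-n,-124))
print(sense()['torque']);chk()"
```

```text
t 7.22 pos [ 604.8 -170.5  179.9] j [ 1.08  0.68 -1.21  1.97  1.03  0.64  0.98] open 56.7 F [-0.2 -6.3 -0.5]
shift [-0.001  0.009  0.013] turn [-0.005  0.    -1.199]
[-1.308939    0.5474368  -0.65642592]
side 151 [(10, 32), (12, 40)]
top 165 [(10, 64), (12, 73), (14, 24)]
```

Call:
move_arm --increments '[[[0,0,-0.004],[0,0,-0.05],-1],[[0,0,-0.007],[0,0,-0.1],-1],[[0,0,-0.01],[0,0,-0.14],-1],[[0,0,-0.02],[0,0,-0.14],-1],[[0,0,-0.03],[0,0,-0.14],-1],[[0,0,-0.04],[0,0,-0.14],-1],[[0,0,-0.05],[0,0,-0.14],-1],[[0,0,-0.05],[0,0,-0.14],-1]]'

```text
time_s: 7.98
ee_pos: [600.9, -167.9, 190.0]
tool_rot: [-0.184, 0.958, -0.019, 0.221]
wrist_force: [-0.2, 0.7, -0.9]
opening: 56.5
```

```bash
python3 -c "
from h import *
inc(top+14*n,att(-n,-124))
print(sense()['torque']);chk()"
```

```text
t 7.98 pos [ 600.9 -167.9  190. ] j [ 1.12  0.71 -1.3   1.97  1.06  0.7   1.25] open 56.5 F [-0.2  0.7 -0.9]
shift [ 0.005 -0.004  0.021] turn [-0.006  0.002 -1.059]
[ 0.00337583  0.52956541 -0.0286907 ]
side 109 [(20, 18), (22, 77)]
top 194 [(20, 25), (22, 107), (24, 56)]
```

The cap is free, 22.7 mm up with no force left. Lifting on.

Call:
move_arm --increments '[[[0,0,-0.08],[0,0,0],-1],[[0,0,-0.16],[0,0,0],-1],[[0,0,-0.24],[0,0,0],-1],[[0,0,-0.32],[0,0,0],-1],[[0,0,-0.38],[0,0,0.05],-1],[[0,0,-0.4],[0,0,0.1],-1],[[0,0,-0.4],[0,0,0.15],-1],[[0,0,-0.4],[0,0,0.15],-1]]'

```text
time_s: 8.75
ee_pos: [566.6, -172.0, 262.3]
tool_rot: [-0.03, 0.975, 0.016, 0.221]
wrist_force: [0.0, 0.1, -0.1]
opening: 57.0
```

```bash
python3 -c "
from h import *
inc([577.7,225.9,200],att([0,0,-1],50))"
```

```text
t 8.75 pos [ 566.6 -172.   262.3] j [ 1.24  0.55 -1.34  1.94  0.75  0.71  1.2 ] open 57.0 F [ 0.   0.1 -0.1]
shift [-0.017  1.976  0.391] turn [0.089 0.2   0.356]
```

Call:
move_arm --increments '[[[0,0.1,0],[0.01,0.02,0.03],-1],[[0,0.22,0],[0.02,0.04,0.06],-1],[[0,0.35,0],[0.03,0.06,0.1],-1],[[0,0.48,0],[0.035,0.08,0.14],-1],[[0,0.6,0],[0.04,0.1,0.18],-1],[[0,0.74,0],[0.045,0.1,0.18],-1],[[0,0.86,0],[0.045,0.1,0.18],-1],[[0,0.98,0],[0.045,0.1,0.18],-1]]'

```text
time_s: 9.42
ee_pos: [552.8, 25.3, 264.6]
tool_rot: [0.157, 0.981, 0.007, 0.113]
wrist_force: [-0.2, 0.3, -1.5]
opening: 56.9
```

```bash
python3 -c "
from h import *
inc([577.7,225.9,180],att([0,0,-1],50))"
```

```text
t 9.42 pos [552.8  25.3 264.6] j [ 0.65  0.43 -1.12  1.86  0.61  0.96  0.54] open 56.9 F [-0.2  0.3 -1.5]
shift [0.288 0.971 0.419] turn [0.044 0.1   0.181]
```

Call:
move_arm --increments '[[[0.03,0.12,0.05],[0.01,0.02,0.03],-1],[[0.07,0.26,0.1],[0.02,0.04,0.06],-1],[[0.11,0.4,0.16],[0.03,0.06,0.1],-1],[[0.16,0.54,0.22],[0.04,0.08,0.14],-1],[[0.21,0.68,0.28],[0.044,0.1,0.18],-1],[[0.25,0.8,0.34],[0.044,0.1,0.18],-1],[[0.28,0.92,0.4],[0.044,0.1,0.18],-1],[[0.288,0.97,0.42],[0.044,0.1,0.18],-1]]'

```text
time_s: 10.08
ee_pos: [577.7, 227.7, 177.8]
tool_rot: [0.34, 0.94, 0.0, -0.002]
wrist_force: [-1.2, 0.3, -1.1]
opening: 57.0
```

Call:
move_arm --increments '[[[0,0,0.1],[0,0,0],-1],[[0,0,0.2],[0,0,0],-1],[[0,0,0.3],[0,0,0],-1],[[0,0,0.4],[0,0,0],-1],[[0,0,0.4],[0,0,0],-1]]'

```text
time_s: 10.5
ee_pos: [577.3, 221.7, 96.2]
tool_rot: [0.342, 0.94, -0.002, -0.002]
wrist_force: [-1.0, -2.0, -0.6]
opening: 56.8
```

```bash
python3 -c "
from h import *
inc([577.7,225.9,41],att([0,0,-1],50))
p,d=camera('side');cv2.imwrite('pics/side4.png',cv2.resize(p[200:380,160:340,::-1],None,fx=3,fy=3))
W=cloud('side',d);m=(d>0)&(p.max(2)<70)&(np.hypot(W[...,0]-577,W[...,1]-226)<40)&(W[...,2]>10);print(np.histogram(W[m][:,2],np.arange(20,160,5)))
"
```

```text
t 10.5 pos [577.3 221.7  96.2] j [ 0.07  0.77 -0.83  1.7   0.66  0.99 -0.14] open 56.8 F [-1.  -2.  -0.6]
shift [0.011 0.019 0.276] turn [-0.003 -0.001 -0.   ]
(array([  0,   0,   0,   0,   0,   0,   0,   0,  29,  41,  38,  39,  43,
        41,  50, 199, 385,  20,  23,  18,  20,  31,  63,  30,  11,  67,
        67]), array([ 20,  25,  30,  35,  40,  45,  50,  55,  60,  65,  70,  75,  80,
        85,  90,  95, 100, 105, 110, 115, 120, 125, 130, 135, 140, 145,
       150, 155]))
```

View pics/side4.png

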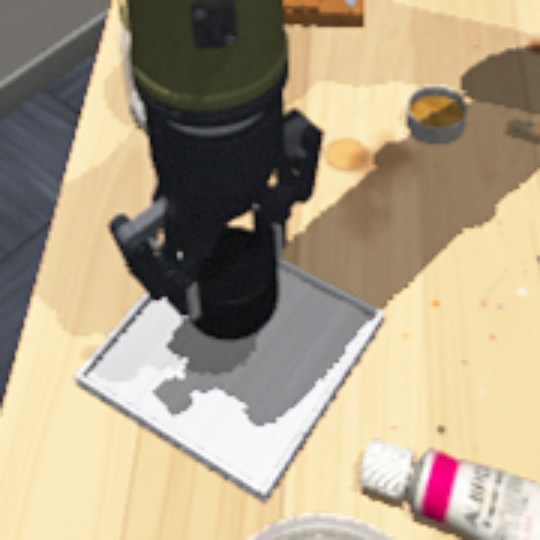

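The cap (235,285 in the crop) is held upright over the tray, with its lower edge about 60 mm up. Lowering.

Call:
move_arm --increments '[[[0.011,0.019,0.06],[0,0,0],-1],[[0.011,0.019,0.12],[0,0,0],-1],[[0.011,0.019,0.18],[0,0,0],-1],[[0.011,0.019,0.22],[0,0,0],-1],[[0.011,0.019,0.25],[0,0,0],-1],[[0.011,0.019,0.265],[0,0,0],-1],[[0.011,0.019,0.27],[0,0,0],-1],[[0.011,0.019,0.27],[0,0,0],-1]]'

```text
time_s: 11.22
ee_pos: [579.7, 227.7, 46.0]
tool_rot: [0.344, 0.939, -0.0, -0.0]
wrist_force: [-0.3, 0.7, -1.5]
opening: 56.8
```

Call:
move_arm --increments '[[[0,0,0.003],[0,0,0],-1],[[0,0,0.006],[0,0,0],-1],[[0,0,0.008],[0,0,0],-1],[[0,0,0.008],[0,0,0],-1]]'

```text
time_s: 11.55
ee_pos: [579.8, 227.7, 44.6]
tool_rot: [0.344, 0.939, 0.0, -0.0]
wrist_force: [0.0, -0.0, -1.5]
opening: 56.9
```

```bash
cat >> h.py <<'E'
def capchk():
    for k in('side','top'):
        p,d=camera(k);W=cloud(k,d);m=(d>0)&(p.max(2)<70)&(np.hypot(W[...,0]-577,W[...,1]-226)<40)&(W[...,2]>34)&(W[...,2]<54)
        P=W[m];h=np.median(P[P[:,2]>38][:,2]) if m.sum() else 0;Q=P[abs(P[:,2]-h)<3]
        if len(Q)>9: s=np.linalg.svd(Q-Q.mean(0))[2][2];print(k,len(P),len(Q),'top z',h,'n',(s*np.sign(s[2])).round(3),'ctr',cv2.minEnclosingCircle(Q[:,:2].astype(np.float32)))
E
python3 -c "
from h import *
inc([577.7,225.9,39],att([0,0,-1],50));capchk()"
```

```text
t 11.55 pos [579.8 227.7  44.6] j [ 0.03  0.83 -0.78  1.73  0.73  0.9  -0.19] open 56.9 F [ 0.  -0.  -1.5]
shift [ 0.002 -0.014  0.028] turn [-0.    -0.    -0.002]
side 616 504 top z 48.80748807281492 n [-0.017  0.019  1.   ] ctr ((573.20703125, 228.41024780273438), 39.010894775390625)
```

Call:
move_arm --increments '[[[0,0,0.004],[0,0,0],-1],[[0,0,0.008],[0,0,0],-1],[[0,0,0.012],[0,0,0],-1],[[0,0,0.016],[0,0,0],-1],[[0,0,0.02],[0,0,0],-1],[[0,0,0.023],[0,0,0],-1],[[0,0,0.023],[0,0,0],-1]]'

```text
time_s: 12.23
ee_pos: [579.7, 227.7, 39.7]
tool_rot: [0.344, 0.939, -0.0, -0.0]
wrist_force: [0.2, -0.7, -0.6]
opening: 56.8
```

```bash
python3 -c "
from h import *
inc([577.7,225.9,39],att([0,0,-1],50));capchk()"
```

```text
t 12.23 pos [579.7 227.7  39.7] j [ 0.03  0.84 -0.78  1.73  0.73  0.89 -0.2 ] open 56.8 F [ 0.2 -0.7 -0.6]
shift [ 0.002 -0.013  0.003] turn [-0.    -0.    -0.002]
side 592 485 top z 44.00110650980491 n [-0.009  0.015  1.   ] ctr ((573.55810546875, 228.32626342773438), 39.00212860107422)
```

Nearly touching, so I'm pressing a little farther for contact.

Call:
move_arm --increments '[[[0,0,0.003],[0,0,0],-1],[[0,0,0.006],[0,0,0],-1],[[0,0,0.009],[0,0,0],-1],[[0,0,0.009],[0,0,0],-1]]' --squeeze 20

```text
time_s: 12.67
ee_pos: [579.9, 227.7, 39.2]
tool_rot: [0.344, 0.939, -0.0, 0.0]
wrist_force: [-2.3, -3.2, 9.6]
opening: 56.6
```

Contact at 9.6 N. Opening.

Call:
move_arm --increments '[[[0,0,-0.004],[0,0,0],0.35],[[0,0,-0.004],[0,0,0],0.42],[[0,0,-0.004],[0,0,0],0.5],[[0,0,-0.004],[0,0,0],0.6],[[0,0,-0.004],[0,0,0],0.8],[[0,0,-0.004],[0,0,0],1],[[0,0,-0.004],[0,0,0],1],[[0,0,-0.004],[0,0,0],1]]'

```text
time_s: 13.33
ee_pos: [579.7, 227.7, 38.8]
tool_rot: [0.344, 0.939, -0.0, -0.0]
wrist_force: [-0.1, -0.3, -1.2]
opening: 85.4
```

Call:
move_arm --increments '[[[0,0,0],[0,0,0],1],[[0,0,-0.03],[0,0,0],1],[[0,0,-0.08],[0,0,0],1],[[0,0,-0.15],[0,0,0],1],[[0,0,-0.25],[0,0,0],1],[[0,0,-0.38],[0,0,0],1],[[0,0,-0.5],[0,0,0],1],[[0,0,-0.5],[0,0,0],1]]'

```text
time_s: 14.0
ee_pos: [581.6, 229.9, 145.4]
tool_rot: [0.343, 0.939, 0.003, 0.002]
wrist_force: [0.8, 1.6, 0.7]
opening: 85.3
```

```bash
python3 -c "
from h import *
inc([577.7,225.9,39],att([0,0,-1],50));capchk()
p,d=camera('side');cv2.imwrite('pics/side5.png',cv2.resize(p[130:380,140:340,::-1],None,fx=2.4,fy=2.4))"
```

```text
t 14.0 pos [581.6 229.9 145.4] j [ 0.08  0.72 -0.87  1.64  0.61  1.06 -0.1 ] open 85.3 F [0.8 1.6 0.7]
shift [ 0.003 -0.032  0.532] turn [ 0.004  0.001 -0.001]
side 690 608 top z 43.718211220726516 n [-0.001  0.001  1.   ] ctr ((579.0617065429688, 228.3105010986328), 29.602083206176758)
```

View pics/side5.png

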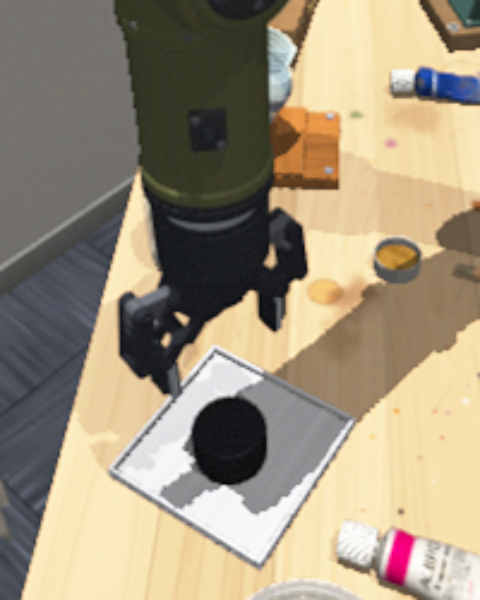

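The cap stands flat at (230,440) in the crop, mid-tray, with the gripper clear above it. I'll let the arm settle and hand in.

Call:
move_arm --increments '[[[0,0,-0.1],[0,0,0],1],[[0,0,-0.1],[0,0,0],1],[[0,0,-0.1],[0,0,0],1],[[0,0,-0.1],[0,0,0],1]]'

```text
time_s: 14.48
ee_pos: [579.5, 227.3, 158.0]
tool_rot: [0.344, 0.939, -0.001, -0.001]
wrist_force: [0.0, -0.5, -0.1]
opening: 85.3
```

```bash
python3 -c "
from workcell import *
print(sign_off())"
```

```text
the job is handed in; nothing more can be done
None
```

The cap is off the jar and stands open side down near the middle of the tray. I handed the job in at about 14.5 s, and it gave no verdict.

- **Unscrewing:** I turned the cap anticlockwise about 230° in six twists, without letting go between them. I followed the thread's rise by depth: about 4, 9, then 12 mm. The cap then came off with almost no force on the wrist.
- **Placing:** I lowered it onto the tray floor until I felt contact at about 10 N, opened the gripper and backed off.
- **Last check, cap:** After release, depth put the cap's top face at 43.7 mm (44 expected) with its tilt about 0. Its centre was about 3 mm from the tray's centre, and the gripper was clear above it.
- **Bystanders:** The final picture showed the tin apparently undisturbed. The gold jar was hidden behind the arm, so I could not re-check it; the arm passed at about 260 mm height and I felt no contact.

One reading disagreed: while gripping the 60 mm cap, the gripper reported an opening of only about 57 mm. The cap turned and rose as expected, so I took this as an offset in the reading.

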